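Shut and lock the pressure cooker

TASK

The pressure cooker on the hob has its lid on but not yet shut. With the fingertips, push the lid's long handle round until it stops, lying exactly above the pan's own long handle; then push the small sliding lock on top of the lid handle in towards the pan until it is fully home. Only push: do not lift the cooker, or shove or swing it from its place, leave the other things alone, and finish clear of everything.

Things in the scene. Friction and masses are not known exactly. Their poses are not given: they have to be found in the camera images.
- cooker: Steel pressure cooker pan, 208 mm across, loose on the hob; 5 kg with its lid, shoved by a push of some 20 N, swung round by some 10 N across its handles. Origin: centre of its underside; all heights are above it. z up; +x points along the pan's own long grey handle (105 to 265 mm from the axis, 28 mm wide, top 105 mm high). Small grey loop handle on the -x side, out to 142 mm.
- pan_handle (a point): Middle of the outer half of the pan's own long handle (the lower one, fixed to the pan), 235 mm from the cooker's axis, 95 mm high.
- cooker_lid (a joint): Turn of the lid on the pan's vertical axis, rad. 0 = shut, at its stop, the lid handle exactly above the pan handle; grows anticlockwise seen from above (it is shut by turning clockwise), at most 0.75; starts between 0.35 and 0.65. The gasket drags: 2 to 4 N at point lid_handle moves it; it stays where it is left.
- lid_handle (a point): Middle of the lid's long grey handle, 205 mm from the cooker's axis, 130 mm high; x points outward along the handle. This upper handle ends 265 mm from the axis; 32 mm wide out to 200 mm, then 29 mm; underside 118 mm high, top 142 mm (140 mm beyond 200 mm). Highest part of the lid: the valve in its middle, 163 mm.
- cooker_lock (a joint): Travel of the lock slide on top of the lid handle, m. 0 = back (free); grows as it goes along the handle towards the cooker's axis; 0.018 = home, locked, at its stop. Starts between 0 and 0.003, moves with about 3 N, stays where it is left. Its tongue enters a slot in the pan only when the lid is fully shut; pushed too early it keeps the lid from shutting.
- lock_tab (a point): Top centre of the black thumb tab of the lock slide, 158 mm high, on the lid handle's centre line, 162 mm from the cooker's axis when back, 144 mm when locked; x points outward along the handle. Tab: 14 mm along the handle, 24 mm across it; it stands on a 3 mm plate, 34 mm along the handle, centred on the tab, on the handle's top (142 mm).
- arch_post (a point): Obstacle: foot of the front post of the fixed white tubular arch to the robot's right. The post is 35 mm thick, upright from here to 0.78 m; at that height the tube runs level away from the robot (+x) to a second post 0.83 m further on. The arm starts on the far (right) side of the post: fold it in before turning it past.
- timer: Bystander: round twist timer, 66 mm across, 42 mm high, on the hob under the sweep of the lid handle; origin centre of underside.
- sauce_cup: Bystander: open steel sauce cup with sauce, 65 mm across, 42 mm high, on the hob beside the pan handle; origin centre of underside.
- ladle: Bystander: steel ladle, 330 mm long, 40 mm high, lying to the right; origin in the middle, y along it.
- tongs: Bystander: steel spring tongs, 237 mm long, 22 mm high, lying to the right; origin in the middle, y along them.
- onion_tray: Bystander: steel tray of diced onion, 177 x 109 mm, 65 mm high, to the right; origin centre of underside.
- lemon: Bystander: lemon, 78 x 55 x 56 mm, to the right; origin centre of underside as it lies.

How it is judged:
By the outcome, as a careful person would: the job done as asked, in the order asked, and still so for the second after the job is handed in, with the robot touching nothing.
It also fails if it takes over 54 s, if anything falls off the work surface, if the arm or the gripper's body presses on something with over 40 N, if the wrist force passes 120 N, or if a joint passes its speed limit or range.

ROBOT

A 6-joint arm with a two-finger parallel gripper is mounted at the origin on a cart in front of the work surface, level with it; the furniture and walls round the work are solid. World frame = base frame: x ahead of the robot, y to its left, z up, the work surface at z = 0. Lengths are in m, angles in rad, forces in N, time in s.
With the tool pointing down it reaches from about 0.35 to 0.925 m from the base axis. Payload 6.4 kg.
Tool frame: the origin (TCP) lies on the centre line of the jaws, within the pads' length; the fingertips stand 22 mm ahead of it and the grasp point (between the pads) lies 3 mm ahead of it; z points along the fingers, y is the line along which they close (so a half turn about z gives the same grasp; the last joint's range is limited). The gripper opens to 94 mm and grips with 3 to 60 N. Pads are 16 mm wide; open, the fingers measure 119 mm over their backs; the gripper's body (75 mm by 177 mm) begins 78 mm behind the grasp point.
Start: joints at [-1.358, 0.245, 1.558, -0, 1.339, -0.174], TCP at [0.245, -0.602, 0.189] pointing down, gripper open.
Joint ranges: [-3.13, 3.13], [-1.02, 2.26], [0.13, 2.54], [-0.95, 4.09], [0.21, 2.88], [-2.74, 2.74]. Speed limits (rad/s): [2.57, 2.57, 3.14, 3.14, 3.14, 3.14].

INTERFACE

Orientations are given as [roll, pitch, yaw] about the fixed x, y, z axes, in that order (R = Rz(yaw) Ry(pitch) Rx(roll)).
In Python, from workcell import bot, cams gives the robot as it stands.
- The arm moves only by the tool step_arm, never from a script. Its argument "plan" is a list of rows, each an object with "linear": the shift along the tool's x, y, z normalised to -1 to 1, where 1 is 50 cm, a list of three; "roll": the turn about the tool's z normalised to -1 to 1, where 1 is 30 degrees; "fingers": the opening, from 0 (shut) to 1 (fully open). In form: [{"linear": [tx, ty, tz], "roll": roll, "fingers": fingers}, ...]. A call has 1 to 12 rows; each row shifts and turns the commanded pose from where the row before left it, along the tool's axes as they then stand; what a row does not reach is not made up. A row lasts 1/12 s, in which the tool goes at most 41.7 mm and 7.16 degrees, less where a joint would pass 70% of its speed; a pose out of reach is approached as far as the arm can. A call with a number of a shift or a turn outside -1 to 1 is refused whole. A call with a gripper value outside its range is refused whole. The fingers move at their own pace and stop on an object; "force" is the grip in N (left out, the last holds). Time passes only in rows, so rows that do not move let the fingers close. It gives the time, the measured TCP pose, the force, the opening and the grip force at its end, in the units of the state.
- bot.state(): the state, without advancing time (a new reading comes with each control period).
- cams.snapshot(name): name is "scene" or "top" or "wrist"; returns a dict with "img" (384x512x3 uint8, blue, green, red), "vertical_fov" (degrees; the focal length in pixels is half the picture's height over the tangent of half this angle, whatever the lens; pixels are square), "cx", "cy" (the principal point, pixels), "pose" (4x4, takes a point from camera to world coordinates); the wrist camera has in their place "T_tool_cam" (4x4, takes a point from camera to tool coordinates, whose origin is the TCP and whose axes are the flange's). Camera axes: x right, y down, z forward; pixel columns grow to the right and rows downward; lengths in m; the calibration is good to about 2 mm. A picture is of the moment at which its call begins: read the wrist's pose just before it. There is no depth.
- bot.sign_off(): hands the job in; it is judged then, once.
The state is a dict: "time": time; "qpos": joint angles; "joint_vel": joint speeds; "effort": joint torques, N m; "ee_pos": TCP position; "orientation": TCP orientation; "force": force on the tool from outside, world axes, zero at the start; "moment": the same for the moment, N m; "gripper_width": finger opening in m; "finger_force": force on a finger pad.
Only numpy, scipy, OpenCV 4.12 (cv2) and the standard library are available. Lean on these libraries where they do the work, as an engineer would, in place of code of your own. Each camera call takes 0.05 s, during which the arm holds its last target. There are 200 camera calls.

## Working session

There is one attempt and no reset: what is moved stays moved. The work goes in short steps, Python scripts to look and compute and a tool call to move; the robot and the scene stay as the last step left them, time stands still between calls to the robot, and variables do not carry over. Pictures are saved under pics/ and viewed, at most 10 in all, crops included, and the job is handed in when it is done.

Besides the shell and the picture viewer there is one more tool, called after "Call:" by a JSON object that holds its "name" and its "arguments", one argument or row to a line. step_arm: Moves the arm, as the interface text tells. Its arguments: {"type":"object","properties":{"plan":{"type":"array","items":{"type":"object","properties":{"linear":{"type":"array","items":{"type":"number"}},"roll":{"type":"number"},"fingers":{"type":"number"}}}},"force":{"type":"number"}},"required":["plan"]}

```bash
mkdir -p pics; ls; python3 - <<'E'
from workcell import bot,cams
import cv2,numpy as np
np.set_printoptions(precision=4,suppress=True)
print(bot.state())
ims=[]
for n in ("scene","top"):
    s=cams.snapshot(n); cv2.imwrite(f"pics/{n}0.png",s["img"]); print(n,s["vertical_fov"],s["cx"],s["cy"],s["pose"],s.keys())
E
```

```text
pics
{'time': 0.0, 'qpos': array([-1.3581,  0.2458,  1.559 , -0.    ,  1.3387, -0.1741]), 'joint_vel': array([-0.0002,  0.0007, -0.0022,  0.0016, -0.0006, -0.    ]), 'effort': array([  0.002 , -41.5843, -31.4607,   0.0686,   0.0333,  -0.0002]), 'ee_pos': array([ 0.2451, -0.6014,  0.1883]), 'orientation': array([-3.1398, -0.0003,  0.3868]), 'force': array([-0.293 ,  1.2273,  0.1531]), 'moment': array([-0.0436, -0.0229,  0.0024]), 'finger_force': 0.0, 'gripper_width': 0.09437783357576984}
scene 56.14968206250756 255.66948382695583 198.55521735390707 [[-0.9224  0.3373 -0.1881  0.7392]
 [ 0.3861  0.7948 -0.4683  0.6186]
 [-0.0085 -0.5045 -0.8634  1.2784]
 [ 0.      0.      0.      1.    ]] dict_keys(['img', 'vertical_fov', 'cx', 'cy', 'pose'])
top 46.39868145747045 254.22416862770967 183.91802721979008 [[-0.0146 -0.9967  0.0805  0.3615]
 [-0.9998  0.0154  0.0095 -0.0255]
 [-0.0107 -0.0803 -0.9967  1.53  ]
 [ 0.      0.      0.      1.    ]] dict_keys(['img', 'vertical_fov', 'cx', 'cy', 'pose'])
```

View pics/scene0.png

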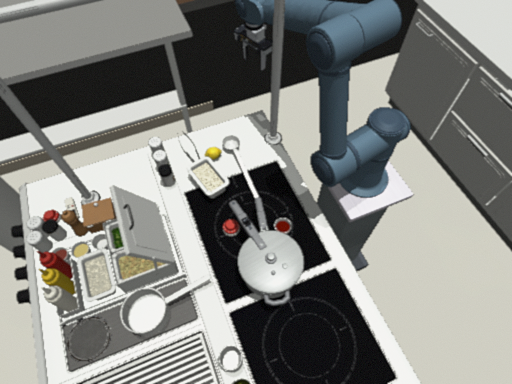

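View pics/top0.png

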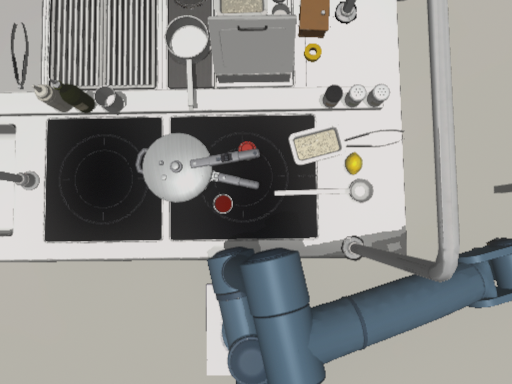

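The scene picture shows the cooker at (270,262), the lid handle running up-left from it to (235,205) and the pan handle to (262,205). The top picture shows the lid centre at (177,167), the lid handle end at (258,153), the pan handle end at (257,185) and the post foot at (352,247).

```bash
cat > h.py <<'E'
import numpy as np,cv2
np.set_printoptions(precision=4,suppress=True)
def ray(s,u,v,T=None):
    f=s["img"].shape[0]/2/np.tan(np.radians(s["vertical_fov"])/2)
    T=s["pose"] if T is None else T
    d=T[:3,:3]@np.array([(u-s["cx"])/f,(v-s["cy"])/f,1]); return T[:3,3],d
def onz(s,u,v,z,T=None):
    o,d=ray(s,u,v,T); return o+d*(z-o[2])/d[2]
def proj(s,p,T=None):
    f=s["img"].shape[0]/2/np.tan(np.radians(s["vertical_fov"])/2)
    T=s["pose"] if T is None else T
    c=T[:3,:3].T@(np.asarray(p)-T[:3,3]); return np.array([s["cx"]+f*c[0]/c[2],s["cy"]+f*c[1]/c[2]])
E
python3 - <<'E'
from workcell import bot,cams
from h import *
t=cams.snapshot("top"); s=cams.snapshot("scene")
for n,u,v,z in [("lidc",177,167,.163),("lidh end",258,153,.13),("panh end",257,185,.1),("post",352,247,0),("posttop",443,268,.78),("tubefar",437,5,.78),("timer",247,149,.042),("cup",223,204,.042),("tab",226,157,.158)]:
    print(n,onz(t,u,v,z))
for n,u,v,z in [("lidc",270,258,.163),("post",275,138,0)]: print("scene",n,onz(s,u,v,z))
a=cv2.resize(t["img"][120:230,125:275],None,fx=5,fy=5,interpolation=cv2.INTER_CUBIC)
cv2.imwrite("pics/tc.png",a)
b=cv2.resize(s["img"][185:310,190:330],None,fx=4.5,fy=4.5,interpolation=cv2.INTER_CUBIC)
cv2.imwrite("pics/sc.png",b)
E
```

```text
lidc [0.5277 0.2244 0.163 ]
lidh end [ 0.5721 -0.0255  0.13  ]
panh end [ 0.4733 -0.0207  0.1   ]
post [ 0.266  -0.3382  0.    ]
posttop [ 0.2783 -0.3273  0.78  ]
tubefar [ 0.7272 -0.3386  0.78  ]
timer [0.5995 0.0112 0.042 ]
cup [0.4163 0.0934 0.042 ]
tab [0.557  0.0736 0.158 ]
scene lidc [0.5401 0.2398 0.163 ]
scene post [ 0.2562 -0.3353  0.    ]
```

View pics/tc.png

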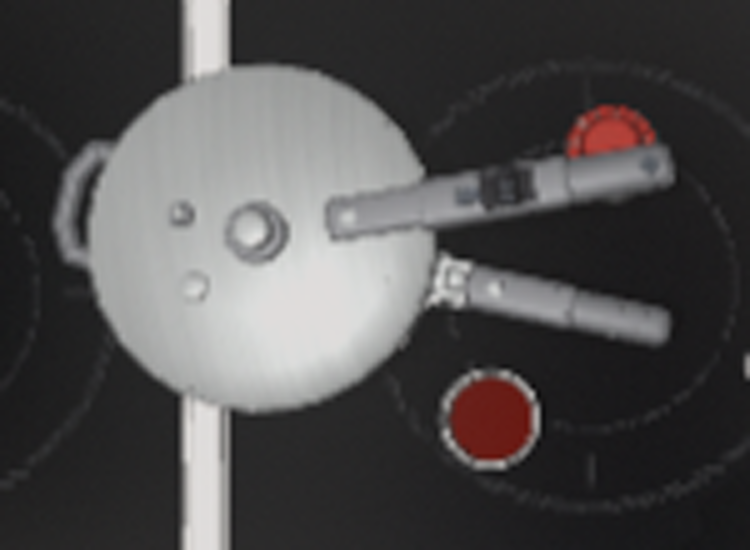

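View pics/sc.png

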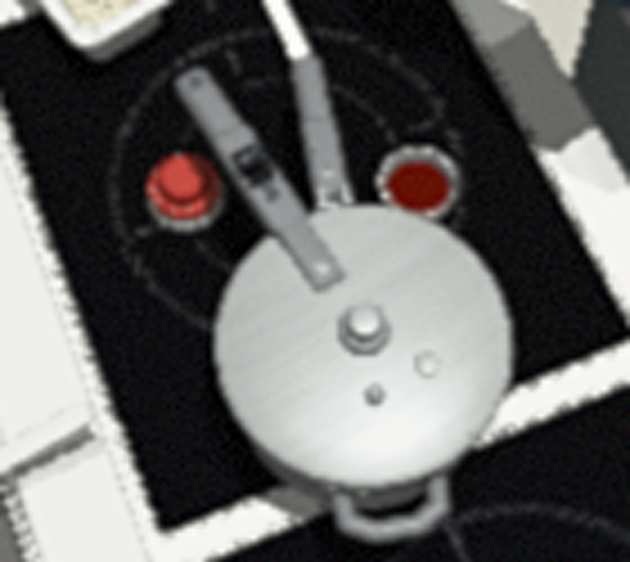

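The valve, both handle ends, the timer and the post are located well enough to start. The wrist goes first: turn it so the wide gripper lies tangentially before folding in.

Call:
{"name": "step_arm", "arguments": {
  "plan": [
    {"linear": [0, 0, -0.01], "roll": -0.23, "fingers": 0},
    {"linear": [0, 0, -0.01], "roll": -0.23, "fingers": 0},
    {"linear": [0, 0, -0.01], "roll": -0.23, "fingers": 0},
    {"linear": [0, 0, -0.01], "roll": -0.23, "fingers": 0},
    {"linear": [0, 0, -0.01], "roll": -0.23, "fingers": 0},
    {"linear": [0, 0, -0.01], "roll": -0.23, "fingers": 0},
    {"linear": [0, 0, -0.01], "roll": -0.23, "fingers": 0},
    {"linear": [0, 0, -0.01], "roll": -0.23, "fingers": 0},
    {"linear": [0, 0, -0.01], "roll": -0.23, "fingers": 0},
    {"linear": [0, 0, -0.01], "roll": -0.23, "fingers": 0}
  ]
}}

```text
time: 1.03
ee_pos: [0.2452, -0.6018, 0.2392]
orientation: [-3.141, -0.001, 1.597]
force: [0.6, 0.1, 0.6]
gripper_width: 0.0305
finger_force: 0.0
```

```bash
python3 - <<'E'
from workcell import bot,cams
from h import *
st=bot.state(); print(st["time"],st["qpos"],st["ee_pos"],st["orientation"])
w=cams.snapshot("wrist"); print(w["T_tool_cam"],w["vertical_fov"])
t=cams.snapshot("top"); s=cams.snapshot("scene")
def tri(a,b):
    o1,d1=ray(t,*a);o2,d2=ray(s,*b)
    k=np.linalg.lstsq(np.c_[d1,-d2],o2-o1,rcond=None)[0]; p,q=o1+k[0]*d1,o2+k[1]*d2
    return (p+q)/2,np.linalg.norm(p-q)
T=lambda x,y:(125+(x+.5)/5-.5,120+(y+.5)/5-.5)
S=lambda x,y:(190+(x+.5)/4.5-.5,185+(y+.5)/4.5-.5)
V=tri(T(252,226),S(364,318)); print("valve",V)
print("lid end",tri(T(672,165),S(190,75)))
for n,p,z in [("valve",T(252,226),.163),("lid end",T(674,165),.13),("lid in",T(328,220),.142),("tab",T(508,186),.158),("pan end",T(670,327),.1),("pan in",T(474,285),.105)]: print(n,onz(t,*p,z))
for n,p,z in [("valve",S(364,318),.163),("lid end",S(190,75),.14),("tab",S(252,165),.158)]: print("S",n,onz(s,*p,z))
E
```

```text
1.0333 [-1.3581  0.2092  1.5085 -0.      1.4245 -1.3843] [ 0.2452 -0.6018  0.2392] [-3.1415 -0.0006  1.597 ]
[[-0.0004 -0.9662 -0.2578  0.0739]
 [ 1.     -0.0004  0.      0.0003]
 [-0.0002 -0.2578  0.9662 -0.1955]
 [ 0.      0.      0.      1.    ]] 64.2233145583207
valve (array([0.5347, 0.231 , 0.1611]), np.float64(0.000539062929061896))
lid end (array([ 0.5739, -0.0288,  0.1281]), np.float64(0.0005171412126630081))
valve [0.5347 0.2305 0.163 ]
lid end [ 0.5733 -0.0299  0.13  ]
lid in [0.5403 0.1869 0.142 ]
tab [0.5576 0.0729 0.158 ]
pan end [ 0.4732 -0.0258  0.1   ]
pan in [0.5017 0.0991 0.105 ]
S valve [0.5348 0.2318 0.163 ]
S lid end [ 0.5758 -0.0222  0.14  ]
S tab [0.5627 0.0817 0.158 ]
```

Call:
{"name": "step_arm", "arguments": {
  "plan": [
    {"linear": [0, 0, 0], "roll": -0.23, "fingers": 0},
    {"linear": [0, 0, 0], "roll": -0.23, "fingers": 0},
    {"linear": [0, 0, 0], "roll": -0.23, "fingers": 0},
    {"linear": [0.074, 0, 0], "roll": 0, "fingers": 0},
    {"linear": [0.074, 0, 0], "roll": 0, "fingers": 0},
    {"linear": [0.074, 0, 0], "roll": 0, "fingers": 0},
    {"linear": [0.074, 0, 0], "roll": 0, "fingers": 0},
    {"linear": [0.074, 0, 0], "roll": 0, "fingers": 0},
    {"linear": [0.074, 0, 0], "roll": 0, "fingers": 0},
    {"linear": [0.07, 0, 0], "roll": 0, "fingers": 0}
  ]
}}

```text
time: 2.02
ee_pos: [0.149, -0.3614, 0.2384]
orientation: [3.141, -0.001, 1.949]
force: [-0.7, 1.2, 0.6]
gripper_width: 0.0006
finger_force: 0.0
```

```bash
python3 - <<'E'
from workcell import bot,cams
from h import *
st=bot.state(); p=st["ee_pos"]; print(st["time"],st["qpos"],p,st["orientation"],np.hypot(*p[:2]),np.arctan2(p[1],p[0]))
a=cams.snapshot("scene")["img"][0:230,180:460]
b=cams.snapshot("top")["img"][150:384,200:512]
a=cv2.resize(a,(400,328));b=cv2.resize(b,(400,300))
c=np.zeros((328,800,3),np.uint8);c[:,:400]=a;c[:300,400:]=b
cv2.imwrite("pics/fold.png",c)
E
```

```text
2.0167 [-1.4719 -0.4596  2.1171 -0.      1.4854 -1.8505] [ 0.149  -0.3614  0.2384] [ 3.1413 -0.0013  1.9495] 0.390902495640171 -1.1797100762107449
```

View pics/fold.png

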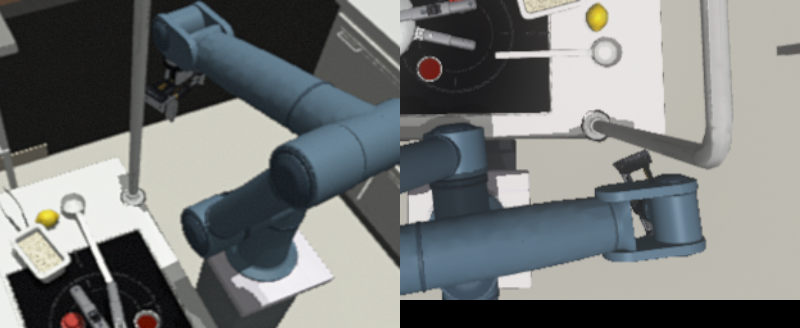

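The picture shows the wrist fork hanging just outside the tool at (680,225), with the post foot at (598,125). The links fit a simple planar model, so the arm can fold in further than 0.35 m. I fold more before turning.

Call:
{"name": "step_arm", "arguments": {
  "plan": [
    {"linear": [0.06, 0, 0], "roll": 0, "fingers": 0},
    {"linear": [0.06, 0, 0], "roll": 0, "fingers": 0},
    {"linear": [0.06, 0, 0], "roll": 0, "fingers": 0},
    {"linear": [0, 0, 0], "roll": 0, "fingers": 0}
  ]
}}

```text
time: 2.45
ee_pos: [0.1154, -0.2784, 0.24]
orientation: [-3.14, 0.004, 1.949]
force: [0.0, -0.4, 0.5]
gripper_width: 0.0003
finger_force: 0.0
```

Call:
{"name": "step_arm", "arguments": {
  "plan": [
    {"linear": [0.0045, 0.073, 0], "roll": -0.23, "fingers": 0},
    {"linear": [0.0045, 0.073, 0], "roll": -0.23, "fingers": 0},
    {"linear": [0.0045, 0.073, 0], "roll": -0.23, "fingers": 0},
    {"linear": [0.0045, 0.073, 0], "roll": -0.23, "fingers": 0},
    {"linear": [0.0045, 0.073, 0], "roll": -0.23, "fingers": 0},
    {"linear": [0.0045, 0.073, 0], "roll": -0.23, "fingers": 0},
    {"linear": [0.0045, 0.073, 0], "roll": -0.23, "fingers": 0},
    {"linear": [0.0045, 0.073, 0], "roll": -0.23, "fingers": 0}
  ]
}}

```text
time: 3.12
ee_pos: [0.3, -0.0643, 0.2394]
orientation: [3.141, -0.0, 2.919]
force: [0.6, -0.6, 0.1]
gripper_width: 0.0001
finger_force: 0.0
```

```bash
python3 - <<'E'
from workcell import bot
from h import *
st=bot.state(); p=st["ee_pos"]; print(st["time"],st["qpos"],p,st["orientation"],st["force"],np.hypot(*p[:2]),np.arctan2(p[1],p[0]))
E
```

```text
3.1167 [-0.5873 -0.7474  2.2826  0.0003  1.6066 -1.936 ] [ 0.3    -0.0643  0.2394] [ 3.1413 -0.0001  2.9194] [ 0.5671 -0.5746  0.1346] 0.30682768229607005 -0.2112648371674139
```

Call:
{"name": "step_arm", "arguments": {
  "plan": [
    {"linear": [-0.073, 0.0165, 0], "roll": 0, "fingers": 0},
    {"linear": [-0.073, 0.0165, 0], "roll": 0, "fingers": 0},
    {"linear": [0, 0, 0], "roll": 0.233, "fingers": 0},
    {"linear": [0, 0, 0], "roll": 0.233, "fingers": 0},
    {"linear": [0, 0, 0], "roll": 0.233, "fingers": 0},
    {"linear": [0, 0, 0], "roll": 0.233, "fingers": 0},
    {"linear": [0, 0, 0], "roll": 0.233, "fingers": 0},
    {"linear": [0, 0, 0], "roll": 0.233, "fingers": 0},
    {"linear": [0, 0, 0], "roll": 0.233, "fingers": 0},
    {"linear": [0, 0, 0], "roll": 0.233, "fingers": 0},
    {"linear": [0, 0, 0], "roll": 0.233, "fingers": 0},
    {"linear": [0, 0, 0], "roll": 0.233, "fingers": 0}
  ]
}}

```text
time: 4.12
ee_pos: [0.3744, -0.0662, 0.2389]
orientation: [-3.141, -0.001, 1.687]
force: [-0.1, 0.8, -0.5]
gripper_width: 0.0002
finger_force: 0.0
```

```bash
cat >> h.py <<'E'
def mv(st,target):
    "tool-frame shift in units of 0.5 m"
    from scipy.spatial.transform import Rotation as R
    return R.from_euler("xyz",st["orientation"]).as_matrix().T@(np.array(target)-st["ee_pos"])/.5
C=np.array([.5347,.231]); PAN=-1.806
def lidp(r,off,ang):
    f=PAN+ang; u=np.array([np.cos(f),np.sin(f)]); return C+r*u+off*np.array([-u[1],u[0]])
E
python3 - <<'E'
from workcell import bot
from h import *
st=bot.state(); p=st["ee_pos"]; print(st["time"],st["qpos"],p,st["orientation"],st["force"])
t=lidp(.225,.045,.382); print(t, mv(st,[*t,.24]))
E
```

```text
4.1167 [-0.4758 -0.4937  2.1386  0.0002  1.4976 -0.5926] [ 0.3744 -0.0662  0.2389] [-3.1409 -0.0006  1.6875] [-0.1199  0.7517 -0.4643]
[0.6121 0.015 ] [ 0.106   0.4911 -0.0025]
```

Call:
{"name": "step_arm", "arguments": {
  "plan": [
    {"linear": [0.015, 0.07, 0], "roll": 0, "fingers": 0},
    {"linear": [0.015, 0.07, 0], "roll": 0, "fingers": 0},
    {"linear": [0.015, 0.07, 0], "roll": 0, "fingers": 0},
    {"linear": [0.015, 0.07, 0], "roll": 0, "fingers": 0},
    {"linear": [0.015, 0.07, 0], "roll": 0, "fingers": 0},
    {"linear": [0.015, 0.07, 0], "roll": 0, "fingers": 0},
    {"linear": [0.015, 0.07, 0], "roll": 0, "fingers": 0},
    {"linear": [0, 0, 0], "roll": 0, "fingers": 0},
    {"linear": [0, 0, 0], "roll": 0, "fingers": 0}
  ]
}}

```text
time: 4.87
ee_pos: [0.6113, 0.0173, 0.2366]
orientation: [-3.138, -0.001, 1.695]
force: [-0.5, 0.3, 0.2]
gripper_width: 0.0005
finger_force: 0.0
```

```bash
cat >> h.py <<'E'
def wpose(st,w):
    from scipy.spatial.transform import Rotation as R
    T=np.eye(4);T[:3,:3]=R.from_euler("xyz",st["orientation"]).as_matrix();T[:3,3]=st["ee_pos"]
    return T@w["T_tool_cam"]
E
python3 - <<'E'
from workcell import bot,cams
from h import *
st=bot.state(); w=cams.snapshot("wrist"); T=wpose(st,w)
print(st["time"],st["ee_pos"],st["orientation"],st["force"],T[:3,3])
im=w["img"].copy()
cv2.imwrite("pics/w1raw.png",im)
f=PAN+.382
for n,(r,o,z,a) in dict(tab=(.162,0,.158,.382),end=(.265,0,.14,.382),e1=(.23,.0145,.14,.382),e2=(.23,-.0145,.14,.382),pan=(.265,0,.1,0),valve=(0,0,.163,0),p1=(.15,.016,.142,.382)).items():
    u=proj(w,[*lidp(r,o,a),z],T); print(n,u); cv2.circle(im,tuple(int(v) for v in np.clip(u,-9,999)),3,(0,0,255),1)
tip=proj(w,[*st["ee_pos"][:2],st["ee_pos"][2]-.022],T);print("tip",tip)
cv2.imwrite("pics/w1.png",im)
E
```

```text
4.8667 [0.6113 0.0173 0.2366] [-3.1381 -0.001   1.6955] [-0.4547  0.2841  0.1847] [0.603  0.0905 0.4322]
tab [204.3497 129.2763]
end [213.9876 231.2435]
e1 [226.5319 197.9609]
e2 [197.3531 198.5682]
pan [130.9451 204.0363]
valve [188.4246 -97.8904]
p1 [223.8008 114.633 ]
tip [256.3396 214.4891]
```

View pics/w1.png

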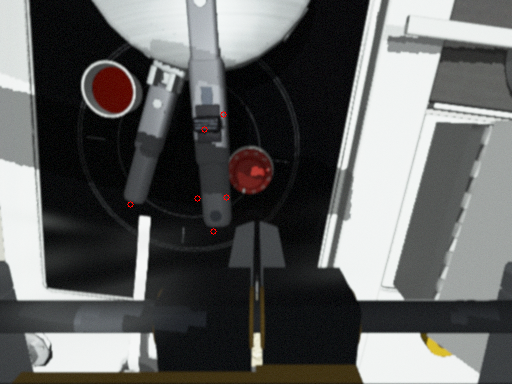

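The wrist picture shows the lid handle end at (217,224), the tab at (207,125), the pan handle end at (132,203) and the timer at (250,170). The handle lies about 5 mm further out than my estimate (lid angle about 0.40), and the fingertips are clear on its far side, so I descend.

Call:
{"name": "step_arm", "arguments": {
  "plan": [
    {"linear": [0, 0, 0.037], "roll": 0, "fingers": 0},
    {"linear": [0, 0, 0.037], "roll": 0, "fingers": 0},
    {"linear": [0, 0, 0.037], "roll": 0, "fingers": 0},
    {"linear": [0, 0, 0.037], "roll": 0, "fingers": 0},
    {"linear": [0, 0, 0.037], "roll": 0, "fingers": 0},
    {"linear": [0, -0.01, 0], "roll": 0, "fingers": 0},
    {"linear": [0, -0.01, 0], "roll": 0, "fingers": 0},
    {"linear": [-0.0014, -0.0135, 0], "roll": 0.057, "fingers": 0},
    {"linear": [-0.0014, -0.0135, 0], "roll": 0.057, "fingers": 0},
    {"linear": [-0.0014, -0.0135, 0], "roll": 0.057, "fingers": 0},
    {"linear": [0, 0, 0], "roll": 0, "fingers": 0}
  ]
}}

```text
time: 5.83
ee_pos: [0.5799, 0.0109, 0.149]
orientation: [3.139, 0.001, 1.605]
force: [-0.4, 0.1, -0.1]
gripper_width: 0.0005
finger_force: 0.0
```

```bash
cat >> h.py <<'E'
def rep(st):
    p=st["ee_pos"][:2]-C; u=np.array([np.cos(PAN),np.sin(PAN)]);n=np.array([-u[1],u[0]])
    x,y=p@u,p@n; yaw=st["orientation"][2]
    print("t",st["time"],"pos",st["ee_pos"],"yaw",yaw,"F",st["force"],"M",st["moment"],"| r",np.hypot(x,y),"along/across pan handle",x,y)
E
python3 - <<'E'
from workcell import bot,cams
from h import *
rep(bot.state())
E
```

```text
t 5.8333 pos [0.5799 0.0109 0.149 ] yaw 1.6048128636141414 F [-0.377   0.0533 -0.0978] M [-0.0503 -0.0926 -0.0317] | r 0.2246591375646669 along/across pan handle 0.2034700683125695 0.09524525915854411
```

Call:
{"name": "step_arm", "arguments": {
  "plan": [
    {"linear": [0, 0, 0.008], "roll": 0, "fingers": 0},
    {"linear": [-0.0014, -0.0135, 0], "roll": 0.057, "fingers": 0},
    {"linear": [-0.0014, -0.0135, 0], "roll": 0.057, "fingers": 0},
    {"linear": [-0.0014, -0.0135, 0], "roll": 0.057, "fingers": 0},
    {"linear": [-0.0014, -0.0135, 0], "roll": 0.057, "fingers": 0},
    {"linear": [-0.0014, -0.0135, 0], "roll": 0.057, "fingers": 0}
  ]
}}

```text
time: 6.33
ee_pos: [0.5466, 0.0085, 0.1435]
orientation: [3.14, 0.0, 1.456]
force: [-0.1, -0.8, 0.2]
gripper_width: 0.0003
finger_force: 0.0
```

```bash
python3 - <<'E'
from workcell import bot,cams
from h import *
st=bot.state(); rep(st); w=cams.snapshot("wrist"); T=wpose(st,w)
t=cams.snapshot("top")["img"][130:210,150:270]
a=w["img"].copy()
c=np.zeros((384,800,3),np.uint8); c[:,:400]=a[:,80:480]; c[:266,400:]=cv2.resize(t,(400,266),interpolation=cv2.INTER_CUBIC)
cv2.imwrite("pics/p2.png",c)
E
```

```text
t 6.3333 pos [0.5466 0.0085 0.1435] yaw 1.4559996991999848 F [-0.0555 -0.7944  0.1743] M [-0.0389 -0.0266  0.0191] | r 0.22277250175918492 along/across pan handle 0.21355519999605713 0.06341738006800733
```

View pics/p2.png

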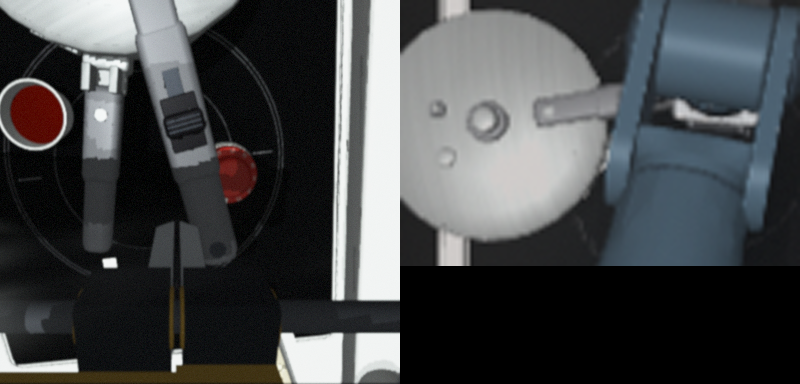

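```bash
python3 - <<'E'
from workcell import bot,cams
from h import *
st=bot.state(); rep(st); w=cams.snapshot("wrist"); T=wpose(st,w)
u0=np.array([np.cos(PAN),np.sin(PAN)]);n0=np.array([-u0[1],u0[0]])
for n,u,v,z in [("lid end mid",298,250,.14),("end left",278,262,.14),("end right",317,255,.14),("tab c",264,121,.158),("tab l",241,124,.158),("tab r",288,115,.158),("hand l@145",247,145,.142),("hand r@150",295,150,.142),("pan end",177,250,.1),("pan mid",185,120,.105)]:
    p=onz(w,u,v,z,T); q=p[:2]-C; x,y=q@u0,q@n0; print(n,p,"r",np.hypot(x,y),"ang",np.arctan2(y,x))
print("tip px",proj(w,[*st["ee_pos"][:2],st["ee_pos"][2]-.022],T))
E
```

```text
t 6.4333 pos [0.5463 0.0086 0.1433] yaw 1.4573240097806863 F [ 0.8069 -0.1779 -0.1023] M [-0.0043 -0.0992 -0.0237] | r 0.2226536361108534 along/across pan handle 0.21353760448281225 0.06305817270684551
lid end mid [ 0.5736 -0.0147  0.14  ] r 0.24873494345910602 ang 0.3920589598611217
end left [ 0.5586 -0.0224  0.14  ] r 0.2544877889741229 ang 0.3293050267890878
end right [ 0.5867 -0.0201  0.14  ] r 0.25639739560670144 ang 0.43928181626883683
tab c [0.5588 0.0768 0.158 ] r 0.1560534790089372 ang 0.3902624767841333
tab l [0.5454 0.0767 0.158 ] r 0.1547212528252156 ang 0.3047336595752318
tab r [0.5728 0.0786 0.158 ] r 0.157111168607551 ang 0.48017377069688405
hand l@145 [0.5468 0.0628 0.142 ] r 0.16866766782643497 ang 0.30680483576516443
hand r@150 [0.577  0.0561 0.142 ] r 0.17992620785443736 ang 0.47227189906007233
pan end [ 0.4752 -0.0224  0.1   ] r 0.2603121018257906 ang 0.004744549758008841
pan mid [0.5017 0.0827 0.105 ] r 0.1519542914916546 ang 0.016508258691844562
tip px [255.9062 214.556 ]
```

The crop shows the lid handle still at about 0.39 rad (end at (217,250)), with the fingertips at (178,222) now on its near side. They passed just over it without touching, so the tips stop higher than I assumed. I go back to the far side and descend deeper, letting the motion settle.

```bash
python3 - <<'E'
from workcell import bot,cams
from h import *
st=bot.state(); rep(st); t=lidp(.225,.047,.393)
print(t,mv(st,[*t,st["ee_pos"][2]]), "roll", (st["orientation"][2]-(PAN+.393+np.pi))/np.radians(30))
a=cv2.imread("pics/w1raw.png").astype(int); b=cams.snapshot("wrist")["img"].astype(int)
d=np.abs(a-b).max(2)
for v in range(200,250,3): print(v,"".join("#" if d[v,u]<12 else "." for u in range(228,290)), b[v,[240,250,262,272]].mean(1).astype(int))
E
```

```text
t 6.4833 pos [0.5467 0.0086 0.1434] yaw 1.4578721604660045 F [0.4642 0.4252 0.3253] M [-0.0102 -0.1112 -0.0218] | r 0.2227294799942969 along/across pan handle 0.21347625847435583 0.06353194728890275
[0.6165 0.0162] [0.0308 0.1369 0.0002] roll -0.5170380561231169
200 ....####.#.#######################............................ [ 5  7 26 51]
203 ........#######.#######.###.#######........................... [ 9  0 14 48]
206 ....#########...################.###.......................... [13  5 11 47]
209 .....######..##################..###.......................... [ 0  9 13 50]
212 ...##.##############.#####.##########......................... [ 3  8  5 46]
215 .....#####.#.###.############.##.######....................... [13  8 15 47]
218 ....##..#.############.###############.#...................... [ 9 18 13 47]
221 ...######.############################.#...................... [ 8 31 41 46]
224 ..#.#######################################................... [22 70 72 45]
227 #.##############################################.............. [64 71 66 69]
230 #.###############################################............. [66 67 67 65]
233 ###################################################........... [69 69 71 69]
236 ###################################################........... [67 72 67 71]
239 ..#..###############################################.......... [72 69 70 70]
242 .....###############################################.......... [72 71 70 67]
245 ...##################################################......... [72 69 70 71]
248 #...#########################.########################........ [69 65 69 68]
```

Call:
{"name": "step_arm", "arguments": {
  "plan": [
    {"linear": [0, 0, -0.035], "roll": 0, "fingers": 0},
    {"linear": [0, 0, -0.035], "roll": 0, "fingers": 0},
    {"linear": [0, 0, 0], "roll": 0, "fingers": 0},
    {"linear": [0.01, 0.046, 0], "roll": 0, "fingers": 0},
    {"linear": [0.01, 0.046, 0], "roll": 0, "fingers": 0},
    {"linear": [0.01, 0.046, 0], "roll": 0, "fingers": 0},
    {"linear": [0, 0, 0], "roll": -0.17, "fingers": 0},
    {"linear": [0, 0, 0], "roll": -0.17, "fingers": 0},
    {"linear": [0, 0, 0], "roll": -0.17, "fingers": 0}
  ]
}}

```text
time: 7.28
ee_pos: [0.617, 0.0158, 0.1766]
orientation: [-3.141, -0.0, 1.729]
force: [-0.3, -0.1, 0.2]
gripper_width: 0.0004
finger_force: 0.0
```

Call:
{"name": "step_arm", "arguments": {
  "plan": [
    {"linear": [0, 0, 0.025], "roll": 0, "fingers": 0},
    {"linear": [0, 0, 0.025], "roll": 0, "fingers": 0},
    {"linear": [0, 0, 0.025], "roll": 0, "fingers": 0},
    {"linear": [0, 0, 0.025], "roll": 0, "fingers": 0},
    {"linear": [0, 0, 0], "roll": 0, "fingers": 0},
    {"linear": [0, 0, 0], "roll": 0, "fingers": 0},
    {"linear": [0, 0, 0], "roll": 0, "fingers": 0}
  ]
}}

```text
time: 7.87
ee_pos: [0.6169, 0.0157, 0.128]
orientation: [3.141, 0.0, 1.724]
force: [0.0, 0.1, 0.2]
gripper_width: -0.0
finger_force: 0.0
```

```bash
python3 - <<'E'
from workcell import bot,cams
from h import *
st=bot.state(); rep(st)
E
```

```text
t 7.8667 pos [0.6169 0.0157 0.128 ] yaw 1.7237080631965025 F [0.007  0.0811 0.228 ] M [-0.0041 -0.0782 -0.0162] | r 0.23041244790876117 along/across pan handle 0.19019626240127563 0.1300587479560398
```

Call:
{"name": "step_arm", "arguments": {
  "plan": [
    {"linear": [0, -0.0135, 0], "roll": 0, "fingers": 0},
    {"linear": [0, -0.0135, 0], "roll": 0, "fingers": 0},
    {"linear": [0, -0.0135, 0], "roll": 0, "fingers": 0},
    {"linear": [-0.0014, -0.0135, 0], "roll": 0.057, "fingers": 0},
    {"linear": [-0.0014, -0.0135, 0], "roll": 0.057, "fingers": 0}
  ]
}}

```text
time: 8.28
ee_pos: [0.5828, 0.0093, 0.1283]
orientation: [3.141, 0.0, 1.663]
force: [0.6, 0.2, -0.2]
gripper_width: -0.0
finger_force: 0.0
```

```bash
python3 - <<'E'
from workcell import bot,cams
from h import *
st=bot.state(); rep(st)
a=cams.snapshot("top")["img"][130:210,150:270]
w=cams.snapshot("wrist")["img"]; rep(bot.state())
cv2.imwrite("pics/w3.png",cv2.resize(w[60:300,130:380],(750,600)[:2]))
E
```

```text
t 8.2833 pos [0.5828 0.0093 0.1283] yaw 1.6628985427218286 F [ 0.5558  0.1936 -0.239 ] M [ 0.0099 -0.0846 -0.0175] | r 0.2268704385745881 along/across pan handle 0.20441773092255794 0.09840521928992715
t 8.3833 pos [0.5825 0.0093 0.1282] yaw 1.6640622086438261 F [-0.06    0.1867 -0.6226] M [ 0.0108 -0.0899  0.009 ] | r 0.22678183935851917 along/across pan handle 0.20444703805365513 0.09813975389168489
```

View pics/w3.png

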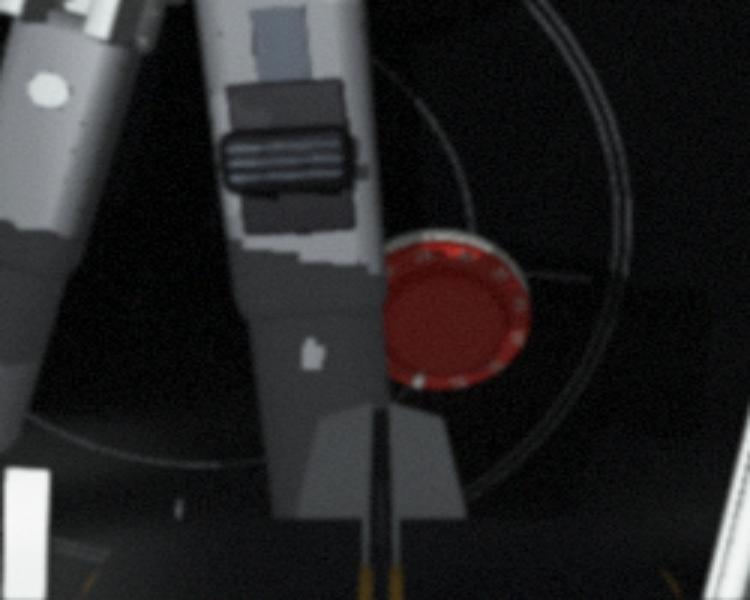

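The close-up shows the chisel fingertips at (380,402) overlying the handle's right edge at (386,400) without any force, so the closed tips really end higher than stated (about 14 mm behind the TCP along the sight line). There is plenty of room below, so I back off, go 28 mm lower and push again.

Call:
{"name": "step_arm", "arguments": {
  "plan": [
    {"linear": [0, 0.03, 0], "roll": 0, "fingers": 0},
    {"linear": [0, 0.03, 0], "roll": 0, "fingers": 0},
    {"linear": [0, 0, 0], "roll": 0, "fingers": 0},
    {"linear": [0, 0, 0.019], "roll": 0, "fingers": 0},
    {"linear": [0, 0, 0.019], "roll": 0, "fingers": 0},
    {"linear": [0, 0, 0.019], "roll": 0, "fingers": 0},
    {"linear": [0, 0, 0], "roll": 0, "fingers": 0},
    {"linear": [0, 0, 0], "roll": 0, "fingers": 0}
  ]
}}

```text
time: 9.05
ee_pos: [0.612, 0.0124, 0.0978]
orientation: [-3.139, -0.001, 1.664]
force: [0.2, -0.2, -0.2]
gripper_width: 0.0003
finger_force: 0.0
```

Call:
{"name": "step_arm", "arguments": {
  "plan": [
    {"linear": [0, -0.0135, 0], "roll": 0, "fingers": 0},
    {"linear": [0, -0.0135, 0], "roll": 0, "fingers": 0},
    {"linear": [0, -0.0135, 0], "roll": 0, "fingers": 0},
    {"linear": [0, -0.0135, 0], "roll": 0, "fingers": 0}
  ]
}}

```text
time: 9.38
ee_pos: [0.5865, 0.0093, 0.1]
orientation: [3.139, 0.001, 1.664]
force: [1.9, -0.7, -0.6]
gripper_width: 0.0004
finger_force: 1.1
```

```bash
python3 - <<'E'
from workcell import bot,cams
from h import *
rep(bot.state())
E
```

```text
t 9.3833 pos [0.5865 0.0093 0.1   ] yaw 1.6644399276385389 F [ 1.9494 -0.6969 -0.5624] M [-0.2391 -0.4974  0.0241] | r 0.22763181106945848 along/across pan handle 0.20348497012825506 0.1020299384625159
```

Contact now (about 2 N). I continue round the arc.

Call:
{"name": "step_arm", "arguments": {
  "plan": [
    {"linear": [-0.0014, -0.0135, 0], "roll": 0.057, "fingers": 0},
    {"linear": [-0.0014, -0.0135, 0], "roll": 0.057, "fingers": 0},
    {"linear": [-0.0014, -0.0135, 0], "roll": 0.057, "fingers": 0},
    {"linear": [-0.0014, -0.0135, 0], "roll": 0.057, "fingers": 0},
    {"linear": [-0.0014, -0.0135, 0], "roll": 0.057, "fingers": 0},
    {"linear": [-0.0014, -0.0135, 0], "roll": 0.057, "fingers": 0}
  ]
}}

```text
time: 9.88
ee_pos: [0.5461, 0.0042, 0.1001]
orientation: [3.139, 0.001, 1.484]
force: [2.2, -1.0, -1.0]
gripper_width: 0.0007
finger_force: 1.1
```

```bash
cat >> h.py <<'E'
def wang(bot,cams,name=None):
    "tab centre from dark blob near expected place -> lid angle"
    st=bot.state(); w=cams.snapshot("wrist"); T=wpose(st,w); return st,w,T
E
python3 - <<'E'
from workcell import bot,cams
from h import *
st=bot.state(); rep(st)
w=cams.snapshot("wrist"); T=wpose(st,w); g=w["img"].max(2)
# profile across at row: handle outline near r~.19 (z .142), printed as brightness
for v in (100,130,160): print(v,[int(x) for x in g[v,120:330:5]])
E
```

```text
t 9.8833 pos [0.5461 0.0042 0.1001] yaw 1.4838295142864117 F [ 2.1667 -1.0032 -1.0018] M [-0.3562 -0.4409  0.0231] | r 0.22713671021138865 along/across pan handle 0.21794352512265058 0.06396643637693844
100 [89, 186, 70, 76, 3, 22, 131, 146, 205, 225, 117, 49, 54, 51, 57, 56, 57, 58, 62, 63, 79, 95, 49, 11, 10, 14, 12, 10, 9, 13, 11, 9, 10, 7, 15, 7, 38, 12, 9, 15, 11, 11]
130 [213, 78, 30, 5, 7, 92, 131, 139, 172, 162, 67, 66, 57, 39, 47, 43, 48, 45, 50, 22, 11, 91, 60, 7, 2, 3, 5, 10, 7, 5, 12, 17, 14, 10, 6, 12, 8, 11, 9, 38, 15, 12]
160 [2, 13, 0, 12, 8, 47, 101, 104, 97, 99, 171, 135, 45, 40, 41, 39, 34, 39, 35, 53, 56, 109, 79, 25, 13, 6, 4, 10, 0, 3, 6, 8, 6, 76, 62, 73, 73, 95, 80, 68, 66, 65]
```

Call:
{"name": "step_arm", "arguments": {
  "plan": [
    {"linear": [-0.0014, -0.0135, 0], "roll": 0.057, "fingers": 0},
    {"linear": [-0.0014, -0.0135, 0], "roll": 0.057, "fingers": 0},
    {"linear": [-0.0014, -0.0135, 0], "roll": 0.057, "fingers": 0},
    {"linear": [-0.0007, -0.0065, 0], "roll": 0.028, "fingers": 0},
    {"linear": [-0.0004, -0.0036, 0], "roll": 0.015, "fingers": 0},
    {"linear": [-0.0004, -0.0036, 0], "roll": 0.015, "fingers": 0}
  ]
}}

```text
time: 10.43
ee_pos: [0.5191, 0.0053, 0.0998]
orientation: [3.14, 0.0, 1.365]
force: [2.0, -1.0, 1.0]
gripper_width: 0.0003
finger_force: 0.9
```

```bash
python3 - <<'E'
from workcell import bot,cams
from h import *
st=bot.state(); rep(st)
w=cams.snapshot("wrist"); T=wpose(st,w); 
t=cams.snapshot("top")["img"][130:210,150:270]
c=np.zeros((384,800,3),np.uint8); c[:,:400]=w["img"][:,80:480]; c[:266,400:]=cv2.resize(t,(400,266),interpolation=cv2.INTER_CUBIC)
cv2.imwrite("pics/p4.png",c); cv2.imwrite("pics/w4raw.png",w["img"])
E
```

```text
t 10.4333 pos [0.5191 0.0053 0.0998] yaw 1.3653349693416947 F [ 1.9506 -1.0488  0.974 ] M [-0.3121 -0.2653 -0.0106] | r 0.22621629334610882 along/across pan handle 0.22309342419980974 0.03745844970172295
```

View pics/p4.png

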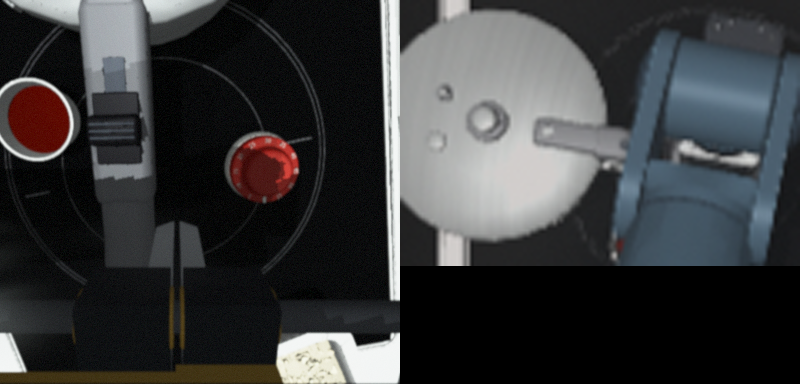

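The picture shows the lid handle swung nearly over the pan handle (centre line near x=120, the pan handle now hidden), with the timer and the cup untouched. I go slowly now, watching the force.

Call:
{"name": "step_arm", "arguments": {
  "plan": [
    {"linear": [-0.0004, -0.0036, 0], "roll": 0.015, "fingers": 0},
    {"linear": [-0.0004, -0.0036, 0], "roll": 0.015, "fingers": 0},
    {"linear": [-0.0003, -0.003, 0], "roll": 0.012, "fingers": 0}
  ]
}}

```text
time: 10.78
ee_pos: [0.5139, 0.006, 0.0995]
orientation: [3.141, 0.0, 1.343]
force: [1.5, -2.1, 1.5]
gripper_width: 0.0006
finger_force: 0.9
```

Call:
{"name": "step_arm", "arguments": {
  "plan": [
    {"linear": [-0.0002, -0.002, 0], "roll": 0.008, "fingers": 0},
    {"linear": [-0.0002, -0.002, 0], "roll": 0.008, "fingers": 0}
  ]
}}

```text
time: 10.95
ee_pos: [0.5118, 0.0063, 0.0994]
orientation: [3.141, 0.0, 1.335]
force: [2.5, -1.6, 1.0]
gripper_width: 0.0003
finger_force: 0.9
```

```bash
python3 - <<'E'
from workcell import bot
from h import *
rep(bot.state())
E
```

```text
t 10.95 pos [0.5118 0.0063 0.0994] yaw 1.3347087057268288 F [ 2.4653 -1.5624  0.9865] M [-0.2081 -0.3226  0.0067] | r 0.225849446744017 along/across pan handle 0.22384063082143935 0.030055691441699763
```

Call:
{"name": "step_arm", "arguments": {
  "plan": [
    {"linear": [0, -0.002, 0], "roll": 0, "fingers": 0},
    {"linear": [0, -0.002, 0], "roll": 0, "fingers": 0}
  ]
}}

```text
time: 11.12
ee_pos: [0.5098, 0.0067, 0.0994]
orientation: [3.142, 0.0, 1.335]
force: [1.6, -1.6, 1.8]
gripper_width: 0.0006
finger_force: 0.9
```

Call:
{"name": "step_arm", "arguments": {
  "plan": [
    {"linear": [0, -0.002, 0], "roll": 0, "fingers": 0},
    {"linear": [0, -0.0015, 0], "roll": 0, "fingers": 0}
  ]
}}

```text
time: 11.28
ee_pos: [0.508, 0.0072, 0.0993]
orientation: [-3.142, 0.0, 1.335]
force: [4.2, -1.9, 1.2]
gripper_width: 0.0005
finger_force: 1.9
```

```bash
python3 - <<'E'
from workcell import bot
from h import *
rep(bot.state())
E
```

```text
t 11.2833 pos [0.508  0.0072 0.0993] yaw 1.3350940232660145 F [ 4.1611 -1.9138  1.2081] M [-0.4076 -0.6079  0.0283] | r 0.22542514956631696 along/across pan handle 0.2238971905705237 0.026202024952719907
```

Call:
{"name": "step_arm", "arguments": {
  "plan": [
    {"linear": [0, -0.001, 0], "roll": 0, "fingers": 0},
    {"linear": [0, 0, 0], "roll": 0, "fingers": 0}
  ]
}}

```text
time: 11.45
ee_pos: [0.508, 0.0071, 0.0993]
orientation: [3.14, 0.0, 1.335]
force: [4.3, -2.6, -2.1]
gripper_width: 0.0004
finger_force: 2.3
```

```bash
python3 - <<'E'
from workcell import bot
from h import *
rep(bot.state())
E
```

```text
t 11.45 pos [0.508  0.0071 0.0993] yaw 1.3349404577594652 F [ 4.3173 -2.5578 -2.0662] M [-0.4488 -0.8077 -0.011 ] | r 0.2254361509898457 along/across pan handle 0.22390657034006 0.0262165202051736
```

Call:
{"name": "step_arm", "arguments": {
  "plan": [
    {"linear": [0, -0.001, 0], "roll": 0, "fingers": 0},
    {"linear": [0, 0, 0], "roll": 0, "fingers": 0}
  ]
}}

```text
time: 11.62
ee_pos: [0.5077, 0.0072, 0.0993]
orientation: [3.14, 0.0, 1.335]
force: [5.9, -2.4, -1.7]
gripper_width: 0.0007
finger_force: 2.6
```

```bash
python3 - <<'E'
from workcell import bot,cams
from h import *
st=bot.state();rep(st)
t=cams.snapshot("top"); print("valve",onz(t,175.0,165,.163)[:2])
w=cams.snapshot("wrist");cv2.imwrite("pics/w5raw.png",w["img"]);T=wpose(st,w);g=w["img"].max(2)
for n,(r,o,z) in dict(tab=(.162,0,.158),l=(.19,-.016,.142),r=(.19,.016,.142),pl=(.19,-.014,.105),pr=(.19,.014,.105)).items(): print(n,proj(w,[*lidp(r,o,0),z],T))
for v in (60,160,180): print(v,[int(x) for x in g[v,150:270:3]])
E
```

```text
t 11.6167 pos [0.5077 0.0072 0.0993] yaw 1.334999897012699 F [ 5.9311 -2.3735 -1.7234] M [-0.5028 -0.9172  0.0204] | r 0.2253980235403545 along/across pan handle 0.22390707789818912 0.025882223300799787
valve [0.534  0.2305]
tab [196.8552 140.7472]
l [174.4103 192.8607]
r [236.4149 192.7759]
pl [192.6218 178.0058]
pr [236.8595 177.9481]
60 [10, 19, 13, 16, 14, 16, 126, 155, 169, 182, 182, 182, 174, 136, 139, 136, 139, 141, 140, 130, 185, 186, 184, 174, 163, 146, 125, 78, 54, 33, 11, 10, 10, 9, 7, 4, 0, 6, 12, 11]
160 [8, 54, 15, 15, 11, 12, 18, 11, 67, 127, 61, 45, 44, 46, 47, 46, 47, 46, 49, 45, 50, 50, 48, 47, 40, 93, 118, 97, 60, 28, 12, 6, 9, 1, 5, 6, 9, 2, 3, 5]
180 [4, 9, 18, 9, 0, 8, 6, 9, 4, 93, 102, 79, 71, 65, 134, 121, 108, 80, 60, 61, 61, 61, 80, 66, 60, 58, 55, 53, 50, 27, 4, 9, 11, 3, 0, 7, 9, 4, 3, 9]
```

The lid is at its stop: the finger stopped advancing at 6 N and the handle outline matches the shut position. I back off, rise, and move over the handle beyond the tab.

Call:
{"name": "step_arm", "arguments": {
  "plan": [
    {"linear": [0, 0.02, 0], "roll": 0, "fingers": 0},
    {"linear": [0, 0.02, 0], "roll": 0, "fingers": 0},
    {"linear": [0, 0, -0.045], "roll": 0, "fingers": 0},
    {"linear": [0, 0, -0.045], "roll": 0, "fingers": 0},
    {"linear": [0, 0, -0.045], "roll": 0, "fingers": 0},
    {"linear": [0, 0, -0.045], "roll": 0, "fingers": 0},
    {"linear": [0, 0, 0], "roll": 0, "fingers": 0},
    {"linear": [0.029, -0.046, 0], "roll": 0, "fingers": 0},
    {"linear": [0.029, -0.046, 0], "roll": 0, "fingers": 0},
    {"linear": [0, 0, 0], "roll": 0, "fingers": 0},
    {"linear": [0, 0, 0.04], "roll": 0, "fingers": 0},
    {"linear": [0, 0, 0.04], "roll": 0, "fingers": 0}
  ]
}}

```text
time: 12.72
ee_pos: [0.4895, 0.0418, 0.1491]
orientation: [3.14, -0.0, 1.336]
force: [1.0, -0.6, -0.5]
gripper_width: 0.0002
finger_force: 0.0
```

```bash
python3 - <<'E'
from workcell import bot,cams
from h import *
st=bot.state();rep(st)
w=cams.snapshot("wrist");T=wpose(st,w); im=w["img"]
for n,(r,o,z) in dict(tab=(.162,0,.158),tabout=(.169,0,.158),tipc=(.195,0,.14)).items(): print(n,proj(w,[*lidp(r,o,0),z],T))
cv2.imwrite("pics/w6.png",cv2.resize(im[40:280,130:380],(750,600)))
E
```

```text
t 12.7167 pos [0.4895 0.0418 0.1491] yaw 1.3357128085422003 F [ 1.0401 -0.6498 -0.5211] M [-0.0116 -0.0126 -0.0005] | r 0.19451350830727362 along/across pan handle 0.1945134825928502 0.00010001802220386012
tab [255.5046 181.1662]
tabout [255.5165 192.0209]
tipc [255.5886 221.1491]
```

View pics/w6.png

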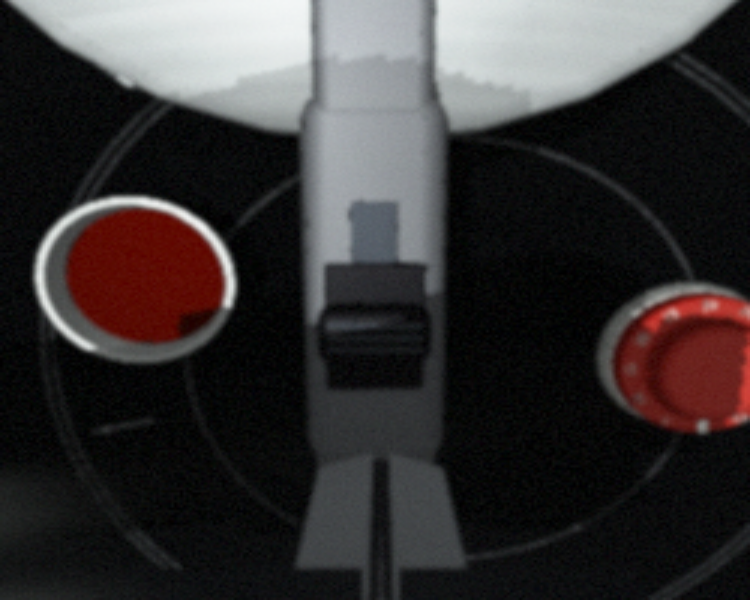

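The last picture shows the shut lid handle exactly in line, the tab at (375,330), and the fingertips at (380,455) centred on the handle beyond it. I feel downward for the handle top to learn the true tip height.

Call:
{"name": "step_arm", "arguments": {
  "plan": [
    {"linear": [0, 0, 0.006], "roll": 0, "fingers": 0},
    {"linear": [0, 0, 0.006], "roll": 0, "fingers": 0},
    {"linear": [0, 0, 0.006], "roll": 0, "fingers": 0},
    {"linear": [0, 0, 0.004], "roll": 0, "fingers": 0},
    {"linear": [0, 0, 0], "roll": 0, "fingers": 0}
  ]
}}

```text
time: 13.18
ee_pos: [0.4889, 0.0416, 0.1385]
orientation: [3.141, -0.0, 1.335]
force: [0.1, -0.0, -0.5]
gripper_width: 0.0005
finger_force: 0.0
```

Call:
{"name": "step_arm", "arguments": {
  "plan": [
    {"linear": [0, 0, 0.003], "roll": 0, "fingers": 0},
    {"linear": [0, 0, 0.003], "roll": 0, "fingers": 0},
    {"linear": [0, 0, 0], "roll": 0, "fingers": 0}
  ]
}}

```text
time: 13.43
ee_pos: [0.4887, 0.0417, 0.1353]
orientation: [3.142, -0.0, 1.335]
force: [-0.3, -0.4, -0.1]
gripper_width: 0.0005
finger_force: 0.0
```

Call:
{"name": "step_arm", "arguments": {
  "plan": [
    {"linear": [0, 0, 0.002], "roll": 0, "fingers": 0},
    {"linear": [0, 0, 0.002], "roll": 0, "fingers": 0},
    {"linear": [0, 0, 0], "roll": 0, "fingers": 0}
  ]
}}

```text
time: 13.68
ee_pos: [0.4885, 0.0417, 0.1332]
orientation: [-3.141, 0.0, 1.335]
force: [0.6, -0.4, 0.0]
gripper_width: 0.0002
finger_force: 0.0
```

Call:
{"name": "step_arm", "arguments": {
  "plan": [
    {"linear": [0, 0, 0.002], "roll": 0, "fingers": 0},
    {"linear": [0, 0, 0.002], "roll": 0, "fingers": 0},
    {"linear": [0, 0, 0], "roll": 0, "fingers": 0}
  ]
}}

```text
time: 13.93
ee_pos: [0.4885, 0.0417, 0.1311]
orientation: [-3.141, 0.0, 1.335]
force: [0.9, -1.0, 0.4]
gripper_width: 0.0004
finger_force: 0.0
```

Call:
{"name": "step_arm", "arguments": {
  "plan": [
    {"linear": [0, 0, 0.002], "roll": 0, "fingers": 0},
    {"linear": [0, 0, 0.002], "roll": 0, "fingers": 0},
    {"linear": [0, 0, 0], "roll": 0, "fingers": 0}
  ]
}}

```text
time: 14.18
ee_pos: [0.4885, 0.0417, 0.1291]
orientation: [-3.141, 0.0, 1.335]
force: [0.5, -0.1, 0.0]
gripper_width: 0.0004
finger_force: 0.0
```

Call:
{"name": "step_arm", "arguments": {
  "plan": [
    {"linear": [0, 0, 0.002], "roll": 0, "fingers": 0},
    {"linear": [0, 0, 0.002], "roll": 0, "fingers": 0},
    {"linear": [0, 0, 0], "roll": 0, "fingers": 0}
  ]
}}

```text
time: 14.43
ee_pos: [0.4885, 0.0417, 0.1271]
orientation: [-3.141, 0.0, 1.335]
force: [0.0, -0.7, 0.8]
gripper_width: 0.0008
finger_force: 0.0
```

Call:
{"name": "step_arm", "arguments": {
  "plan": [
    {"linear": [0, 0, 0.002], "roll": 0, "fingers": 0},
    {"linear": [0, 0, 0.002], "roll": 0, "fingers": 0},
    {"linear": [0, 0, 0], "roll": 0, "fingers": 0}
  ]
}}

```text
time: 14.68
ee_pos: [0.4891, 0.0416, 0.1261]
orientation: [3.141, 0.0, 1.335]
force: [-2.3, -0.7, 4.4]
gripper_width: 0.0003
finger_force: 2.1
```

Contact at TCP z of about 0.1263, so the closed tips are about 16 mm behind the TCP. I raise to put the tips at about 0.149 and push the lock tab inward.

Call:
{"name": "step_arm", "arguments": {
  "plan": [
    {"linear": [0, 0, -0.008], "roll": 0, "fingers": 0},
    {"linear": [0, 0, -0.008], "roll": 0, "fingers": 0},
    {"linear": [0, 0, 0], "roll": 0, "fingers": 0},
    {"linear": [0.006, 0, 0], "roll": 0, "fingers": 0},
    {"linear": [0.006, 0, 0], "roll": 0, "fingers": 0},
    {"linear": [0.006, 0, 0], "roll": 0, "fingers": 0},
    {"linear": [0.006, 0, 0], "roll": 0, "fingers": 0},
    {"linear": [0.006, 0, 0], "roll": 0, "fingers": 0}
  ]
}}

```text
time: 15.35
ee_pos: [0.4921, 0.0567, 0.1331]
orientation: [-3.141, 0.0, 1.335]
force: [0.3, 0.1, -0.2]
gripper_width: 0.0006
finger_force: 0.0
```

Call:
{"name": "step_arm", "arguments": {
  "plan": [
    {"linear": [0.004, 0, 0], "roll": 0, "fingers": 0},
    {"linear": [0.004, 0, 0], "roll": 0, "fingers": 0},
    {"linear": [0.004, 0, 0], "roll": 0, "fingers": 0}
  ]
}}

```text
time: 15.6
ee_pos: [0.4936, 0.0623, 0.1333]
orientation: [-3.141, 0.0, 1.335]
force: [-0.4, -0.3, -0.4]
gripper_width: 0.0007
finger_force: 0.0
```

```bash
python3 - <<'E'
from workcell import bot
from h import *
rep(bot.state())
E
```

```text
t 15.6 pos [0.4936 0.0623 0.1333] yaw 1.3351172519628407 F [-0.3566 -0.3236 -0.428 ] M [ 0.0349 -0.035  -0.0065] | r 0.17359085560353182 along/across pan handle 0.1735895330410619 -0.0006776191794186703
```

Call:
{"name": "step_arm", "arguments": {
  "plan": [
    {"linear": [0.004, 0, 0], "roll": 0, "fingers": 0},
    {"linear": [0.004, 0, 0], "roll": 0, "fingers": 0},
    {"linear": [0.004, 0, 0], "roll": 0, "fingers": 0}
  ]
}}

```text
time: 15.85
ee_pos: [0.4949, 0.0678, 0.1333]
orientation: [-3.141, 0.001, 1.335]
force: [-0.8, -1.0, 0.6]
gripper_width: 0.0004
finger_force: 1.2
```

Call:
{"name": "step_arm", "arguments": {
  "plan": [
    {"linear": [0.003, 0, 0], "roll": 0, "fingers": 0},
    {"linear": [0.003, 0, 0], "roll": 0, "fingers": 0}
  ]
}}

```text
time: 16.02
ee_pos: [0.4956, 0.0709, 0.1333]
orientation: [-3.141, 0.0, 1.335]
force: [0.5, -1.5, 0.0]
gripper_width: 0.0002
finger_force: 1.2
```

```bash
python3 - <<'E'
from workcell import bot
from h import *
rep(bot.state())
E
```

```text
t 16.0167 pos [0.4956 0.0709 0.1333] yaw 1.335063200349924 F [ 0.5095 -1.4691  0.0174] M [-0.4492  0.0928 -0.0597] | r 0.16483240595881204 along/across pan handle 0.1648307553321184 -0.0007376657874210643
```

Call:
{"name": "step_arm", "arguments": {
  "plan": [
    {"linear": [0.003, 0, 0], "roll": 0, "fingers": 0},
    {"linear": [0.003, 0, 0], "roll": 0, "fingers": 0},
    {"linear": [0.003, 0, 0], "roll": 0, "fingers": 0}
  ]
}}

```text
time: 16.27
ee_pos: [0.4966, 0.0754, 0.1333]
orientation: [-3.141, 0.0, 1.335]
force: [-1.1, -2.1, 0.2]
gripper_width: 0.0002
finger_force: 1.2
```

Call:
{"name": "step_arm", "arguments": {
  "plan": [
    {"linear": [0.002, 0, 0], "roll": 0, "fingers": 0},
    {"linear": [0.002, 0, 0], "roll": 0, "fingers": 0}
  ]
}}

```text
time: 16.43
ee_pos: [0.4971, 0.0773, 0.1333]
orientation: [-3.141, 0.0, 1.335]
force: [-1.3, -1.8, -0.2]
gripper_width: 0.0004
finger_force: 1.1
```

Call:
{"name": "step_arm", "arguments": {
  "plan": [
    {"linear": [0.002, 0, 0], "roll": 0, "fingers": 0},
    {"linear": [0.002, 0, 0], "roll": 0, "fingers": 0}
  ]
}}

```text
time: 16.6
ee_pos: [0.4972, 0.0777, 0.1333]
orientation: [-3.141, 0.004, 1.336]
force: [-3.6, -9.8, 1.6]
gripper_width: 0.0002
finger_force: 5.5
```

```bash
python3 - <<'E'
from workcell import bot
from h import *
rep(bot.state())
E
```

```text
t 16.6 pos [0.4972 0.0777 0.1333] yaw 1.3358388118429034 F [-3.5731 -9.7755  1.6343] M [-1.9757  0.6796  0.0162] | r 0.1578610457844638 along/across pan handle 0.15785929737349635 -0.000742973021463093
```

Call:
{"name": "step_arm", "arguments": {
  "plan": [
    {"linear": [-0.02, 0, 0], "roll": 0, "fingers": 0},
    {"linear": [-0.02, 0, 0], "roll": 0, "fingers": 0},
    {"linear": [-0.02, 0, 0], "roll": 0, "fingers": 0},
    {"linear": [-0.017, 0, 0], "roll": 0, "fingers": 0},
    {"linear": [0, 0, -0.016], "roll": 0, "fingers": 0},
    {"linear": [0, 0, -0.016], "roll": 0, "fingers": 0},
    {"linear": [0, 0, 0], "roll": 0, "fingers": 0}
  ]
}}

```text
time: 17.18
ee_pos: [0.4902, 0.0415, 0.1518]
orientation: [3.137, -0.001, 1.335]
force: [0.0, 0.3, 0.4]
gripper_width: 0.0006
finger_force: 0.0
```

```bash
python3 - <<'E'
from workcell import bot,cams
from h import *
st=bot.state();rep(st)
w=cams.snapshot("wrist");T=wpose(st,w)
new=w["img"][40:280,130:380]; old=cv2.resize(cv2.imread("pics/w6.png"),(250,240),interpolation=cv2.INTER_AREA)
for n,i in (("old",old),("new",new)):
    g=i.max(2); print(n,[int(x) for x in np.median(g[:,112:136],axis=1)[36:200:2]])
    print(" cols",[int(x) for x in g[170,95:155:2]])
    b=i[:,:,0].astype(int)-i[:,:,2]; print(" blue patch rows", np.where(np.median(b[36:180,118:131],axis=1)>12)[0]+36+40)
cv2.imwrite("pics/w7raw.png",w["img"])
f=lambda v,z:np.linalg.norm(onz(w,255.5,v,z,T)[:2]-C)
for v in (130,140,150,160,170,180,190): print(v,"r@.158",f(v,.158),"r@.145",f(v,.145),"r@.142",f(v,.142))
t=cams.snapshot("top"); cv2.imwrite("pics/t7.png",t["img"])
E
```

```text
t 17.1833 pos [0.4902 0.0415 0.1518] yaw 1.3345699776489757 F [0.0266 0.258  0.4314] M [-0.048  -0.0745  0.0056] | r 0.19469228467730212 along/across pan handle 0.19469029473606067 0.0008802547662313859
old [168, 168, 166, 165, 159, 164, 165, 165, 164, 163, 164, 164, 163, 162, 161, 161, 163, 161, 161, 162, 161, 160, 137, 110, 109, 108, 109, 107, 108, 107, 106, 105, 104, 102, 84, 47, 48, 47, 47, 45, 45, 44, 36, 15, 17, 33, 53, 62, 21, 24, 22, 18, 23, 12, 10, 9, 9, 10, 10, 17, 42, 53, 54, 55, 54, 54, 53, 53, 51, 52, 52, 52, 52, 54, 64, 69, 69, 70, 71, 72, 71, 70]
 cols [6, 9, 12, 13, 37, 47, 50, 51, 52, 54, 53, 55, 52, 52, 52, 53, 54, 52, 54, 52, 54, 52, 52, 52, 48, 45, 30, 12, 12, 11]
 blue patch rows [121 122 123 124 125 126 127 128 129 130 131 132 133 134 135 136 137 138
 139 140 141 142 143 144]
new [166, 167, 167, 165, 156, 161, 164, 164, 165, 163, 164, 161, 162, 161, 162, 161, 162, 161, 161, 160, 161, 157, 94, 50, 53, 53, 53, 51, 51, 51, 34, 16, 32, 52, 82, 49, 65, 59, 44, 70, 32, 20, 32, 39, 39, 37, 25, 16, 28, 38, 38, 36, 37, 39, 39, 37, 42, 54, 54, 55, 55, 55, 54, 55, 55, 53, 52, 52, 52, 53, 52, 51, 50, 58, 66, 69, 70, 69, 71, 72, 70, 69]
 cols [5, 18, 8, 17, 42, 50, 54, 50, 52, 54, 53, 48, 51, 51, 50, 53, 52, 53, 57, 52, 56, 49, 52, 51, 51, 38, 15, 10, 9, 9]
 blue patch rows [144]
130 r@.158 0.13102307525816734 r@.145 0.13172011273561973 r@.142 0.13188096762345466
140 r@.158 0.1370190094979599 r@.145 0.1381276741941638 r@.142 0.13838351992657444
150 r@.158 0.143115353208601 r@.145 0.14464253979215744 r@.142 0.1449949674725195
160 r@.158 0.14931464747692427 r@.145 0.1512674248018116 r@.142 0.1517180657229422
170 r@.158 0.15561952018345848 r@.145 0.1580051372982387 r@.142 0.15855566433097132
180 r@.158 0.16203268968892215 r@.145 0.16485858208842624 r@.142 0.1655107111256623
190 r@.158 0.16855696871967077 r@.145 0.17183076485525464 r@.142 0.17258625631533692
```

The plate's front edge has moved 15–16 mm and now just covers the blue mark, and the slide stopped against 10 N, so the lock is home. I retreat upward and back, then check that nothing else moved.

Call:
{"name": "step_arm", "arguments": {
  "plan": [
    {"linear": [0, 0, -0.06], "roll": 0, "fingers": 0},
    {"linear": [0, 0, -0.06], "roll": 0, "fingers": 0},
    {"linear": [0, 0, -0.06], "roll": 0, "fingers": 0},
    {"linear": [0, 0, -0.06], "roll": 0, "fingers": 0},
    {"linear": [0, 0, -0.06], "roll": 0, "fingers": 0},
    {"linear": [0, -0.06, 0], "roll": 0, "fingers": 0},
    {"linear": [0, -0.06, 0], "roll": 0, "fingers": 0},
    {"linear": [0, -0.06, 0], "roll": 0, "fingers": 0},
    {"linear": [0, -0.06, 0], "roll": 0, "fingers": 0},
    {"linear": [0, -0.06, 0], "roll": 0, "fingers": 0},
    {"linear": [0, 0, 0], "roll": 0, "fingers": 0},
    {"linear": [0, 0, 0], "roll": 0, "fingers": 0}
  ]
}}

```text
time: 18.28
ee_pos: [0.3424, 0.0772, 0.2997]
orientation: [3.139, -0.0, 1.336]
force: [0.9, 0.0, -0.0]
gripper_width: 0.0007
finger_force: 0.0
```

```bash
python3 - <<'E'
from workcell import bot,cams
from h import *
st=bot.state();rep(st)
t=cams.snapshot("top");s=cams.snapshot("scene")
def cmp(a,b,box,n):
    y0,y1,x0,x1=box; p=a[y0:y1,x0:x1].astype(np.float32).mean(2);q=b[y0:y1,x0:x1].astype(np.float32).mean(2)
    print(n,cv2.phaseCorrelate(p,q,cv2.createHanningWindow((x1-x0,y1-y0),cv2.CV_32F)))
a=cv2.imread("pics/top0.png");cmp(a,t["img"],(140,195,134,185),"top pan left/loop")
b=cv2.imread("pics/scene0.png");cmp(b,s["img"],(255,310,240,305),"scene pan/loop")
for n,i0,i1 in (("top",a,t["img"]),("scene",b,s["img"])):
    for i in (i0,i1):
        h=cv2.cvtColor(i,cv2.COLOR_BGR2HSV); m=((h[...,0]<8)|(h[...,0]>172))&(h[...,1]>130)&(h[...,2]>60)
        k,_,sx,c=cv2.connectedComponentsWithStats(m.astype(np.uint8)); print(n,[(c[j].round(1).tolist(),int(sx[j,4])) for j in range(1,k) if sx[j,4]>60])
e=s["img"]; 
for r,o,z in [(.265,0,.14),(.235,.0145,.14),(.235,-.0145,.14),(.144,0,.158)]:
    print(proj(t,[*lidp(r,o,0),z]),proj(s,[*lidp(r,o,0),z]))
g=t["img"].max(2); print("col 240 rows165-200",[int(x) for x in g[165:200,240]],"old",[int(x) for x in a.max(2)[165:200,240]])
E
```

```text
t 18.2833 pos [0.3424 0.0772 0.2997] yaw 1.3363280033465395 F [ 0.9436  0.0273 -0.0186] M [-0.044  -0.0464  0.0426] | r 0.24622519973684537 along/across pan handle 0.194363814749318 -0.151160697608678
top pan left/loop ((-0.14498115210567875, 0.104081308237852), 0.8331255671418744)
scene pan/loop ((0.1890825978837114, -0.04608134773453543), 0.8254463061138436)
top [([246.4, 145.5], 120), ([222.8, 203.5], 199)]
top [([246.9, 149.2], 233)]
scene [([50.6, 215.3], 114), ([230.0, 225.9], 177), ([282.4, 225.9], 112), ([55.8, 261.4], 469)]
scene [([50.6, 215.3], 113), ([230.4, 225.6], 184), ([55.8, 261.5], 469)]
[258.8762 184.0913] [257.3244 190.9123]
[250.4962 177.4743] [254.7532 198.3558]
[248.4514 186.5297] [262.5533 197.2276]
[220.5313 175.0888] [262.9335 217.3102]
col 240 rows165-200 [27, 27, 26, 27, 27, 25, 26, 26, 24, 24, 24, 69, 97, 112, 125, 135, 146, 148, 132, 106, 68, 30, 23, 24, 23, 23, 23, 23, 23, 22, 22, 25, 23, 24, 23] old [30, 30, 29, 30, 30, 30, 29, 29, 29, 30, 29, 28, 43, 81, 107, 127, 144, 158, 150, 124, 80, 35, 27, 28, 28, 28, 28, 29, 29, 29, 28, 27, 29, 28, 28]
```

```bash
python3 -c "
from workcell import bot
print(bot.sign_off())"
```

```text
the job is handed in; nothing more can be done
None
```

The lid handle is shut at its stop above the pan handle, the lock slide is fully home, the cooker has not moved, and the arm finished clear after 18 s; the job is handed in (the sauce cup was hidden by the arm in the final views, but nothing went near it).

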